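Feel for the till's hidden catch and spring the drawer

ROBOT

A 6-joint arm with a two-finger parallel gripper is mounted at the origin on a cart in front of the work surface, level with it; the furniture and walls round the work are solid. World frame = base frame: x ahead of the robot, y to its left, z up, the work surface at z = 0. Lengths are in mm, angles in rad, forces in N, time in s.
With the tool pointing down it reaches from about 275 to 1000 mm from the base axis. Payload 8.4 kg.
Tool frame: the origin (TCP) lies at the very end of the fingers, on their centre line; the grasp point (between the pads) lies 19 mm behind it (r.pinch_z is the distance from the TCP to the grasp point, in mm); z points along the fingers, y is the line along which they close (so a half turn about z gives the same grasp; the last joint's range is limited). The gripper opens to 85 mm and grips with 20 to 120 N. Pads are 22 mm wide; open, the fingers measure 114 mm over their backs; the gripper's body (76 mm by 85 mm) begins 54 mm behind the grasp point. The pads swing forward as they close: fully open they stand 13 mm farther back than shut.
Start: joints at [1.32, 0.353, 1.633, -0, 1.155, -0.002], TCP at [153.899, 605.758, 231.281] pointing down, gripper open.
Joint ranges: [-2.63, 2.63], [-0.92, 2.1], [0.06, 2.66], [-1.3, 4.44], [0, 2.69], [-3.02, 3.02]. Speed limits (rad/s): [2.22, 2.22, 2.79, 3.14, 3.14, 3.14].

INTERFACE

Orientations are given as [roll, pitch, yaw] about the fixed x, y, z axes, in that order (R = Rz(yaw) Ry(pitch) Rx(roll)).
In Python, from rig import r gives the robot as it stands.
- The arm moves only by the tool carry_out, never from a script. Its argument "series" is a list of rows, each a list of 7 numbers: the turn, a rotation vector about the tool's x, y, z as a fraction of full scale, then the shift along the tool's x, y, z as a fraction of full scale, then the gripper command: -1 is fully open, 1 is shut, values between are in proportion. A call has 1 to 8 rows; each row is the pose to reach, as a shift and turn from the pose commanded when the call began, along the tool's axes at that moment, turning the shorter way round; what a row does not reach only later rows make up. Full scale, the value 1, is 0.25 m for a shift and pi rad for a turn. A row lasts 1/8 s, in which the tool goes at most 62.5 mm and 10.7 degrees, less where a joint would pass 70% of its speed; a pose out of reach is approached as far as the arm can. A call with a number of a shift or a turn outside -1 to 1 is refused whole. A call with a gripper value outside its range is refused whole. The fingers move at their own pace and stop on an object; "force" is the grip in N (left out, the last holds). Time passes only in rows, so rows that repeat a pose let the fingers close. It gives the time, the measured TCP pose, the force, the opening and the grip force at its end, in the units of the state.
- r.sense(): the state, without advancing time (a new reading comes with each control period).
- r.grab_frame(name): name is "side" or "top" or "wrist"; returns the picture (384x512x3 uint8, red, green, blue); there is no depth.
- r.get_calibration(name): a dict with "K" (3x3 intrinsics, pixels), "pose" (4x4, takes a point from camera to world coordinates). Camera axes: x right, y up, looking along -z (the intrinsics and any distortion apply to the point x, -y, -z); pixel columns grow to the right and rows downward; lengths in mm; the calibration is good to about 2 mm. A picture is of the moment at which its call begins: read the wrist's pose just before it. get_calibration takes no time and is no camera call; for the wrist camera it gives the pose at the moment of the call.
- r.sign_off(): hands the job in; it is judged then, once.
Trained networks look in the newest picture that a camera, given by its name, has taken for a name from the list of things; names that differ only in an ending like _2 or _b are one class to them, and where a whole thing is asked for, a point or a joint stands for the part that bears it (a point fixed in the world has none). Each returns a list of dicts, best first, with "score" (0 to 1); they miss things now and then, are a little off and sometimes report something else, mostly with a low value. They report only what shows in the picture. A call takes as long as a camera call.
- r.silhouettes(camera, label): "region" (384x512 bool, what is visible of it) and "position" ([row, column] in pixels, amid what is visible of it).
The state is a dict: "clock": time; "qpos": joint angles; "qvel": joint speeds; "joint_efforts": joint torques, N m; "eef_pos": TCP position; "tcp_rot": TCP orientation; "contact_force": force on the tool from outside, world axes, zero at the start; "wrist_torque": the same for the moment, N m; "opening": opening from 0.0 (shut) to 1.0 (fully open); "grasp_force": force on a finger pad.
Only numpy, scipy, OpenCV 4.12 (cv2) and the standard library are available. Lean on these libraries where they do the work, as an engineer would, in place of code of your own. Each camera call takes 0.05 s, during which the arm holds its last target. There are 200 camera calls.

TASK

The grey till box on the worktop is locked shut by a concealed catch: somewhere along the flat black insert that is sunk into its top lies a flush push button of the same finish. With the fingertips, feel gently along the insert until a spot gives way, press it right in so that the cash drawer springs fully open, then take the hand away so that the button comes back up. Grasp nothing, and leave the cup, cards and other things round it standing where they are.

Things in the scene. Friction and masses are not known exactly. Their poses are not given: they have to be found in the camera images.
- till: grey painted till box, fixed, 200 mm deep (its x), 350 mm wide (its y), 85 mm tall. Origin under its centre, z up; its front, with the drawer, faces its -x (towards the robot, turned up to 0.25 rad). Sunk 2 mm into the front half of its top is a flat black insert, 46 mm wide in x (centre line at x = -45 mm) and 148 mm long in y (-74 to +74 mm)
- insert_left (a point): middle of the left (+y) short edge of the sunk insert, on its face, 83 mm above the worktop. The insert is rigid but for the hidden button, a part of its face 45 mm in x (its full width) by 40 mm in y, of the same black finish, flush and almost invisible
- insert_right (a point): middle of the right (-y) short edge of the sunk insert, on its face, 83 mm above the worktop. The hidden button's centre lies on the line from point insert_left to this point, anywhere within 50 mm of its middle, different each time
- catch (a joint): how far the hidden button is pressed straight down, m: 0 = flush, 0.006 = fully in. It starts to move at about 2 N, needs about 6 N to go fully in, frees the drawer from about 0.0035 on, and springs back when let go
- drawer (a joint): how far the cash drawer in the till's front has come out along the till's -x, m: 0 = shut and latched, 0.06 = fully open. It has no handle; once the button frees it, a spring drives it out in about half a second and keeps it out. It runs below the top, at heights from 12 to 64 mm above the worktop
- cup: small blue espresso cup, 63x82x56 mm, standing on the back half of the till's top; origin under its centre
- cards: stack of blank white cards, 54x86x9 mm, lying on the back half of the till's top; origin under its centre
- bell: brass counter bell on a black foot, 74 mm across, 61 mm tall, on the worktop to the right of the till; origin under its centre
- glass_cup: clear glass tumbler, 67 mm across, 90 mm tall, on the worktop to the right of the till; origin under its centre
- shaker: steel cocoa shaker, 64 mm across, 90 mm tall, on the worktop to the left of the till; origin under its centre
- dosing: plain steel dosing cup, open at the top, 68 mm across, 82 mm tall, on the worktop to the left of the till; origin under its centre

How it is judged (in metres and radians):
On the way:
1. the hidden button is pressed in by the fingers (value of joint catch above 0.002 m and contact force between the fingers and anything else above 0.5 N), for 0.02 s.
At the end, for the whole second after the job is handed in: the drawer stands at least 50 mm out, the button is back up within 1.5 mm of flush, and the cup, cards, bell, glass, shaker and dosing cup are each within 20 mm of where they stood (value of joint drawer above 0.05 m and value of joint catch below 0.0015 m and distance of each of cup, cards, bell, glass_cup, shaker, dosing from where it was at the start of the episode below 0.02 m); the robot touches nothing.
It fails at once if the fingers press anything with more than 60 N (contact force between the fingers and anything else above 60 N).
It fails at once if a bystanding thing is moved, lifted or carried more than 20 mm (distance of any of cup, cards, bell, glass_cup, shaker, dosing from where it was at the start of the episode above 0.02 m).
It fails at once if a standing thing is tipped (angle between any of cup, cards, bell, glass_cup, shaker, dosing's own z axis and vertical above 0.4 rad).
It also fails if it takes over 51 s, if anything falls off the work surface, if the arm or the gripper's body presses on something with over 40 N, if the wrist force passes 120 N, or if a joint passes its speed limit or range.

## Working session

There is one attempt and no reset: what is moved stays moved. The work goes in short steps, Python scripts to look and compute and a tool call to move; the robot and the scene stay as the last step left them, time stands still between calls to the robot, and variables do not carry over. Pictures are saved under pics/ and viewed, at most 10 in all, crops included, and the job is handed in when it is done.

Besides the shell and the picture viewer there is one more tool, called after "Request:" by a JSON object that holds its "op" and its "data", one argument or row to a line. carry_out: Moves the arm, as the interface text tells. Its arguments: {"type":"object","properties":{"series":{"type":"array"},"force":{"type":"number"}},"required":["series"]}

```bash
mkdir -p pics; cat > h.py <<'E'
import numpy as np,cv2
from rig import r
def ray(cam,px,cal=None):
    c=cal or r.get_calibration(cam);K=np.array(c["K"]);P=np.array(c["pose"])
    d=np.linalg.inv(K)@[px[1],px[0],1]; d=P[:3,:3]@(d*[1,-1,-1]); return P[:3,3],d
def hitz(cam,px,z,cal=None):
    o,d=ray(cam,px,cal); return o+d*(z-o[2])/d[2]
E
python3 - <<'E'
from h import *
print(r.sense())
ims=[]
for c in("top","side"):
    im=r.grab_frame(c);ims.append(im)
    print(c,r.get_calibration(c).keys())
    for l in("insert_left","insert_right","till","drawer","catch","cup","cards","bell","glass_cup","shaker","dosing"):
        s=r.silhouettes(c,l)
        for d in s[:1]: print(l,round(d["score"],2),d["position"],hitz(c,d["position"],83 if l in("insert_left","insert_right","catch","till") else 40).round(0))
    cv2.imwrite(f"pics/{c}.png",im[:,:,::-1])
E
```

```text
{'clock': 0.0, 'qpos': array([ 1.31959055e+00,  3.53667220e-01,  1.63412982e+00, -1.14800512e-05,
        1.15519762e+00, -2.38150769e-03]), 'qvel': array([ 0.00096553, -0.00062617,  0.00036743,  0.0024623 , -0.00080684,
       -0.0003657 ]), 'joint_efforts': array([-9.53166455e-04, -6.05247188e+01, -3.42071378e+01,  3.01471061e-05,
        9.26936249e-03, -5.29559799e-06]), 'eef_pos': array([153.78983797, 605.2944653 , 230.55161652]), 'tcp_rot': array([-3.14019063e+00,  7.15739506e-06,  2.89277303e+00]), 'contact_force': array([ 0.4265036 , -0.31647282, -0.05756632]), 'wrist_torque': array([-0.00509512, -0.04487878, -0.02607244]), 'grasp_force': 0.0, 'opening': 0.9991766657422552}
top dict_keys(['K', 'pose'])
insert_left 0.94 [194.1, 282.9] [591. -70.  83.]
insert_right 0.73 [230.5, 270.7] [496. -37.  83.]
drawer 0.89 [231.5, 278.5] [496. -60.  40.]
catch 0.67 [140.9, 182.3] [737. 197.  83.]
cup 0.78 [163.3, 257.9] [684.  -7.  40.]
cards 0.81 [177.0, 318.1] [ 645. -172.   40.]
bell 0.97 [223.0, 368.3] [ 517. -305.   40.]
glass_cup 0.89 [183.5, 371.4] [ 626. -319.   40.]
shaker 0.73 [191.0, 188.2] [608. 184.  40.]
dosing 0.62 [141.7, 183.4] [746. 199.  40.]
side dict_keys(['K', 'pose'])
insert_left 0.92 [198.0, 260.5] [611.  81.  83.]
insert_right 0.8 [200.9, 257.4] [626.  96.  83.]
till 0.71 [201.3, 259.2] [622. 100.  83.]
catch 0.63 [183.1, 265.8] [558. -13.  83.]
cup 0.64 [179.0, 236.6] [ 595. -178.   40.]
bell 0.72 [203.2, 259.3] [593.  26.  40.]
shaker 0.6 [226.3, 278.5] [597. 172.  40.]
dosing 0.61 [232.9, 233.5] [715. 164.  40.]
```

```bash
python3 - <<'E'
import cv2
im=cv2.imread("pics/top.png")[110:270,150:410]
cv2.imwrite("pics/topc.png",cv2.resize(im,None,fx=3,fy=3,interpolation=cv2.INTER_CUBIC))
E
```

```text
(no output)
```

View pics/topc.png

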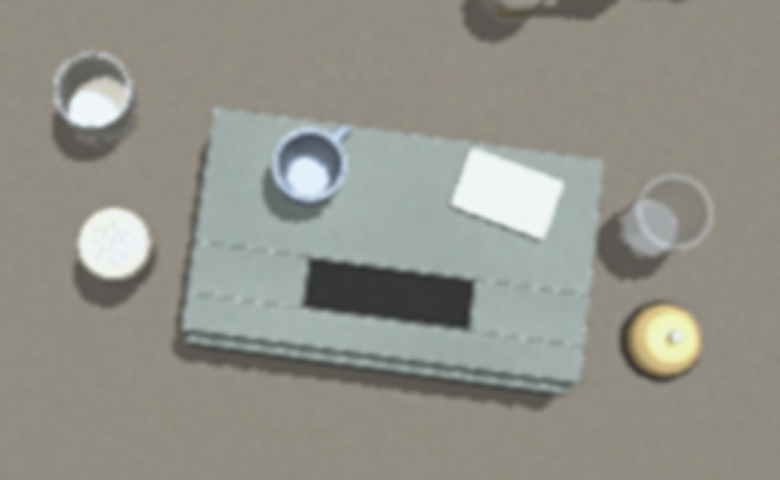

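The top view shows the till turned slightly clockwise. The black insert has its corners near crop pixels (309,260), (474,280), (469,328) and (304,306). The cup and cards stand behind it and clear of it.

```bash
cat >> h.py <<'E'
def insert(cam,im,box=None,thr=60):
    m=(im.max(2)<thr).astype(np.uint8)
    if box: z=np.zeros_like(m);a,b,c,d=box;z[a:b,c:d]=1;m*=z
    n,l,s,_=cv2.connectedComponentsWithStats(m);k=1+s[1:,4].argmax()
    ys,xs=np.where(l==k);q=cv2.boxPoints(cv2.minAreaRect(np.c_[xs,ys].astype(np.float32)))
    P=np.array([hitz(cam,(p[1],p[0]),83) for p in q]);return P,s[k]
def ends(P):
    e=[(np.linalg.norm(P[i]-P[(i+1)%4]),(P[i]+P[(i+1)%4])/2) for i in range(4)]
    e.sort(key=lambda t:t[0]);a,b=e[0][1],e[1][1]
    return (a,b) if a[1]>b[1] else (b,a)
def rel(p):  # world point -> tool shift /250
    from scipy.spatial.transform import Rotation as R
    s=r.sense();M=R.from_euler("xyz",s["tcp_rot"]).as_matrix();return M.T@(np.array(p)-s["eef_pos"])/250
E
python3 - <<'E'
from h import *
P,s=insert("top",r.grab_frame("top"),(190,225,245,315))
L,Rr=ends(P);print(P.round(0),s,L,Rr,np.linalg.norm(L-Rr))
d=L-Rr;print("till yaw",np.arctan2(-d[0],d[1]))
M=(L+Rr)/2;print(M,rel([*M[:2],250]),rel([*M[:2],180]))
E
```

```text
[[ 547.   11.   83.]
 [ 585.    6.   83.]
 [ 565. -133.   83.]
 [ 528. -127.   83.]] [253 197  54  21 755] [566.15199346   8.7822228   83.        ] [ 546.5915337  -129.58781658   83.        ] 139.7457669660775
till yaw -0.1404328852570135
[556.37176358 -60.40279689  83.        ] [-2.2164664  -2.18612375 -0.07477643] [-2.21646127 -2.18612037  0.20522357]
```

Request:
{"op": "carry_out", "data": {
  "series": [
    [0,0,0,-0.25,-0.25,0,1],
    [0,0,0,-0.45,-0.45,0,1],
    [0,0,0,-0.6,-0.6,0,1],
    [0,0,0,-0.74,-0.73,0,1],
    [0,0,0,-0.74,-0.73,0,1],
    [0,0,0,-0.74,-0.73,0,1]
  ],
  "force": 40
}}

```text
clock: 2.0
eef_pos: [288.6, 383.4, 231.6]
tcp_rot: [3.141, 0.0, 2.891]
contact_force: [0.3, 1.2, 0.2]
opening: -0.004
grasp_force: 0.0
```

Request:
{"op": "carry_out", "data": {
  "series": [
    [0,0,0,-0.25,-0.25,0,1],
    [0,0,0,-0.45,-0.45,0,1],
    [0,0,0,-0.6,-0.6,0,1],
    [0,0,0,-0.74,-0.73,0,1],
    [0,0,0,-0.74,-0.73,0,1],
    [0,0,0,-0.74,-0.73,0,1]
  ]
}}

```text
clock: 2.75
eef_pos: [422.8, 161.8, 231.2]
tcp_rot: [3.141, -0.0, 2.892]
contact_force: [-0.0, 0.8, -0.8]
opening: 0.001
grasp_force: 0.0
```

Request:
{"op": "carry_out", "data": {
  "series": [
    [0,0,0,-0.25,-0.25,0,1],
    [0,0,-0.034,-0.45,-0.45,0,1],
    [0,0,-0.034,-0.6,-0.6,0,1],
    [0,0,-0.034,-0.74,-0.73,0,1],
    [0,0,-0.034,-0.74,-0.73,0,1],
    [0,0,-0.034,-0.74,-0.73,0,1]
  ]
}}

```text
clock: 3.5
eef_pos: [557.0, -59.8, 230.8]
tcp_rot: [3.141, -0.001, 3.0]
contact_force: [-0.6, -0.2, 0.2]
opening: 0.001
grasp_force: 0.0
```

```bash
python3 - <<'E'
from h import *
s=r.sense();print(s)
im=r.grab_frame("wrist");cv2.imwrite("pics/w1.png",im[:,:,::-1])
print(rel([556,-60,150]))
E
```

```text
{'clock': 3.5, 'qpos': array([-1.09980231e-01,  2.53900580e-01,  1.77338028e+00,  7.21762047e-04,
        1.11545575e+00, -1.53997454e+00]), 'qvel': array([ 1.99720798e-02, -2.03071439e-02,  2.67162050e-02,  1.91390351e-03,
        3.68470121e-03, -2.64896327e-05]), 'joint_efforts': array([ -1.63026452, -51.67631507, -34.46169734,  -0.16147771,
        -0.13549043,  -0.13536744]), 'eef_pos': array([557.00949161, -59.77561302, 230.79185292]), 'tcp_rot': array([ 3.14098036e+00, -1.16347897e-03,  3.00047321e+00]), 'contact_force': array([-0.61072481, -0.20278889,  0.23434019]), 'wrist_torque': array([-0.00821048,  0.04692525,  0.02101624]), 'grasp_force': 0.0, 'opening': 0.000511654145007575}
[ 0.00133413 -0.00311101  0.3235391 ]
```

View pics/w1.png

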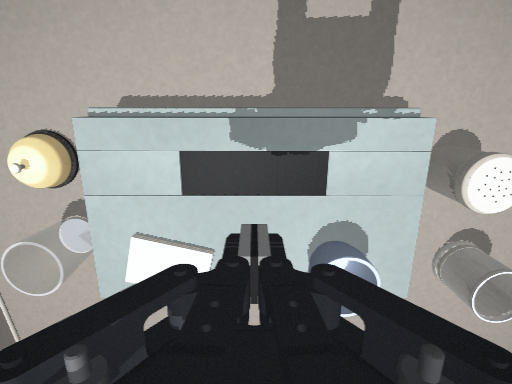

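The wrist view shows the insert clearly, at columns 180–328 and rows 151–195. I'll measure it here as a second view.

```bash
python3 - <<'E'
from h import *
im=r.grab_frame("wrist")
c=[(151,180),(151,328),(195,328),(195,180)]
P=np.array([hitz("wrist",p,83) for p in c]);print(P.round(1))
L,Rr=ends(P);M=(L+Rr)/2;d=L-Rr;print(L,Rr,M,np.linalg.norm(d),np.arctan2(-d[0],d[1]))
u=d/np.linalg.norm(d)
for t in(50,0,-50):print(t,rel([*(M+u*t)[:2],90]))
# hidden seams: column profile
g=cv2.cvtColor(im,cv2.COLOR_RGB2GRAY).astype(float);print(g[156:191,176:334].mean(0).round(1).tolist())
E
```

```text
[[ 520.1 -128.8   83. ]
 [ 540.7   17.3   83. ]
 [ 586.5   14.    83. ]
 [ 565.  -138.2   83. ]]
[563.63233528  15.68002739  83.        ] [ 542.57548725 -133.48483402   83.        ] [553.10391127 -58.90240332  83.        ] 150.64377427513065 -0.14023829992188824
50 [0.01246925 0.19934591 0.56429332]
0 [ 0.01252682 -0.00065406  0.56418629]
-50 [ 0.0125844  -0.20065402  0.56407925]
[205.4, 205.5, 205.9, 176.7, 116.9, 73.2, 62.8, 63.6, 63.8, 64.3, 64.3, 64.4, 64.5, 65.1, 64.6, 64.8, 64.7, 65.1, 65.2, 65.3, 65.2, 65.4, 65.2, 66.0, 65.9, 66.0, 65.7, 65.9, 66.0, 66.1, 65.8, 65.9, 66.0, 66.1, 66.2, 66.5, 66.4, 65.9, 66.3, 66.3, 66.0, 66.7, 66.7, 66.6, 66.6, 66.7, 66.5, 66.6, 66.8, 67.0, 67.0, 66.8, 67.0, 66.6, 66.4, 66.0, 66.2, 65.7, 66.3, 65.8, 66.1, 66.6, 66.1, 66.3, 65.5, 65.9, 65.7, 66.1, 65.7, 65.7, 65.8, 65.6, 65.7, 65.6, 65.1, 65.1, 65.0, 64.9, 64.7, 65.2, 64.7, 64.4, 64.1, 64.4, 64.5, 64.3, 64.0, 63.7, 63.5, 63.5, 63.1, 63.7, 63.8, 63.4, 63.0, 63.0, 62.2, 62.7, 62.8, 62.5, 58.8, 60.9, 62.3, 61.9, 62.5, 61.8, 62.0, 61.4, 61.1, 61.2, 61.3, 61.1, 61.2, 61.3, 60.5, 60.0, 60.5, 60.5, 60.5, 60.4, 60.2, 59.3, 59.5, 59.5, 59.5, 60.0, 59.6, 59.2, 58.7, 58.5, 58.5, 58.8, 58.7, 58.7, 58.1, 58.1, 57.7, 57.8, 58.0, 57.6, 56.3, 55.6, 57.3, 57.3, 57.4, 56.8, 56.7, 57.0, 56.5, 56.8, 91.8, 146.8, 194.9, 202.9, 203.3, 203.1, 203.5, 203.9]
```

Two faint dips at columns 276 and 316 look like the seams, 40 mm apart. That would put the button's centre about 42 mm left of the middle. I'll feel there first.

Request:
{"op": "carry_out", "data": {
  "series": [
    [0,0,0,0.0125,0.168,0.2,1],
    [0,0,0,0.0125,0.168,0.4,1],
    [0,0,0,0.0125,0.168,0.5,1],
    [0,0,0,0.0125,0.168,0.56,1],
    [0,0,0,0.0125,0.168,0.56,1],
    [0,0,0,0.0125,0.168,0.56,1]
  ]
}}

```text
clock: 4.35
eef_pos: [560.6, -19.3, 92.5]
tcp_rot: [3.141, 0.002, 3.0]
contact_force: [0.0, 0.1, -0.1]
opening: 0.001
grasp_force: 0.0
```

Request:
{"op": "carry_out", "data": {
  "series": [
    [0,0,0,0,0,0.008,1],
    [0,0,0,0,0,0.016,1],
    [0,0,0,0,0,0.024,1],
    [0,0,0,0,0,0.03,1],
    [0,0,0,0,0,0.034,1],
    [0,0,0,0,0,0.034,1]
  ]
}}

```text
clock: 5.1
eef_pos: [559.8, -19.6, 82.8]
tcp_rot: [-3.141, -0.0, 3.0]
contact_force: [-1.5, 0.3, 2.9]
opening: 0.004
grasp_force: 1.3
```

Request:
{"op": "carry_out", "data": {
  "series": [
    [0,0,0,0,0,0.004,1],
    [0,0,0,0,0,0.008,1],
    [0,0,0,0,0,0.008,1]
  ]
}}

```text
clock: 5.48
eef_pos: [559.8, -19.6, 81.1]
tcp_rot: [-3.142, -0.0, 3.0]
contact_force: [-2.6, -0.8, 5.3]
opening: 0.0
grasp_force: 2.6
```

It gives way: the finger went 1.7 mm in with only about 5 N. I'll press on.

Request:
{"op": "carry_out", "data": {
  "series": [
    [0,0,0,0,0,0.004,1],
    [0,0,0,0,0,0.008,1],
    [0,0,0,0,0,0.012,1],
    [0,0,0,0,0,0.016,1],
    [0,0,0,0,0,0.016,1]
  ]
}}

```text
clock: 6.1
eef_pos: [559.9, -19.6, 77.0]
tcp_rot: [-3.142, 0.0, 3.0]
contact_force: [-1.6, -0.5, 7.3]
opening: -0.0
grasp_force: 3.7
```

```bash
python3 - <<'E'
from h import *
cv2.imwrite("pics/s2.png",cv2.resize(np.hstack([r.grab_frame("top")[110:290,170:400],r.grab_frame("wrist")[60:240,130:360]])[:,:,::-1],None,fx=1.7,fy=1.7))
E
```

```text
(no output)
```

View pics/s2.png

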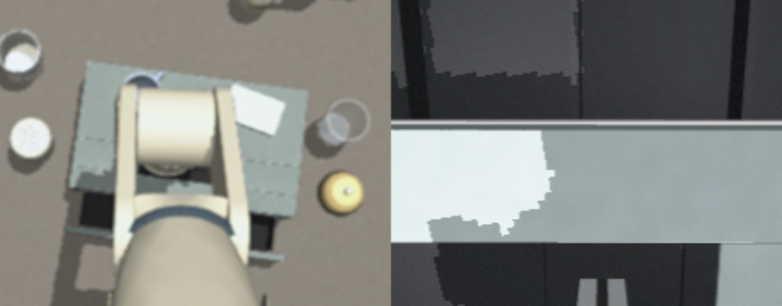

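The drawer has sprung well out: its front edge lies clearly beyond the till front in the top view. I'll lift the hand away now.

Request:
{"op": "carry_out", "data": {
  "series": [
    [0,0,0,0,0,0,1],
    [0,0,0,0,0,0,1],
    [0,0,0,0,0,-0.03,1],
    [0,0,0,0,0,-0.15,1],
    [0,0,0,0,0,-0.35,1],
    [0,0,0,0,0,-0.55,1],
    [0,0,0,0,0,-0.65,1],
    [0,0,0,0,0,-0.65,1]
  ]
}}

```text
clock: 7.2
eef_pos: [561.1, -19.5, 241.5]
tcp_rot: [3.141, 0.004, 3.0]
contact_force: [0.5, -1.2, -0.3]
opening: -0.0
grasp_force: 0.0
```

```bash
python3 - <<'E'
from h import *
print(r.sense()["contact_force"])
cv2.imwrite("pics/w3.png",r.grab_frame("wrist")[:,:,::-1])
E
```

```text
[ 0.48148355 -1.20642376 -0.29154077]
```

View pics/w3.png

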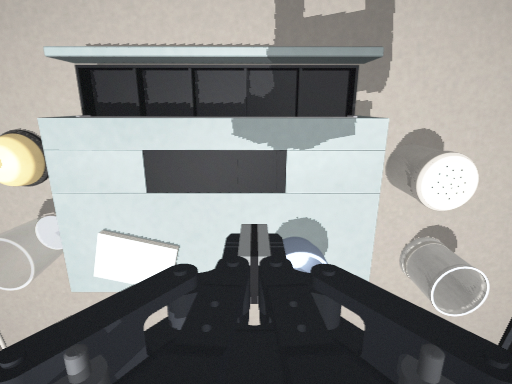

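The drawer is fully open (rows 47–117), the insert looks flush again, and everything else is standing where it was.

```bash
python3 -c "
from rig import r
print(r.sign_off())"
```

```text
the job is handed in; nothing more can be done
None
```

I found the hidden button about 42 mm left of the insert's middle and pressed it in with about 7 N. The drawer sprang open, I took the hand away, the other things look undisturbed in the last picture, and the job is handed in (no verdict was returned).

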